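Show the test ball to the food-line metal sensor

ROBOT

A 7-joint arm with a two-finger parallel gripper is mounted at the origin on the work surface. World frame = base frame: x ahead of the robot, y to its left, z up, the work surface at z = 0. Lengths are in m, angles in degrees, forces in N, time in s.
With the tool pointing down it reaches from about 0.425 to 0.95 m from the base axis. Payload 4.7 kg.
Tool frame: the origin (TCP) lies midway between the tips of the shut fingers; the grasp point (between the pads) lies 19 mm behind it; z points along the fingers, y is the direction in which the jaws open and shut (so a half turn about z gives the same grasp; the last joint's range is limited). The gripper opens to 85 mm and grips with 20 to 120 N. Pads are 22 mm wide; open, the fingers measure 114 mm over their backs; the gripper's body (76 mm by 85 mm) begins 54 mm behind the grasp point. The pads swing forward as they close: fully open they stand 13 mm farther back than shut.
Start: joints at [62.229, 26.849, -2.785, 87.806, 1.381, 65.374, -4.715], TCP at [0.297, -0.606, 0.202] pointing down, gripper open.
Joint ranges: [-148.3, 148.3], [-19.14, 114.17], [-79.39, 73.82], [5.75, 140.21], [-59.74, 239.74], [12.07, 113.84], [-152.46, 152.46]. Speed limits (degrees/s): [147.25, 147.25, 180, 180, 180, 180, 180].

INTERFACE

Orientations are given as [roll, pitch, yaw] about the fixed x, y, z axes, in that order (R = Rz(yaw) Ry(pitch) Rx(roll)).
In Python, from plant import state, snapshot, camera_params, job_done gives the robot as it stands.
- The arm moves only by the shell command python3 -m crank 'ROWS' [FORCE]. ROWS is JSON, a list that holds one entry, the list of rows, each a list of 5 numbers: the shift along the world's x, y, z normalised to -1 to 1, where 1 is 200 mm, then the turn about the world's z normalised to -1 to 1, where 1 is 180 degrees, then the opening in per cent of the stroke, from 0 (shut) to 100 (fully open). A call has 1 to 8 rows; each row shifts and turns the commanded pose from where the row before left it; what a row does not reach is not made up. A row lasts 1/10 s, in which the tool goes at most 50 mm and 8.59 degrees, less where a joint would pass 70% of its speed; a pose out of reach is approached as far as the arm can. A call with a number of a shift or a turn outside -1 to 1 is refused whole. A call with a gripper value outside its range is refused whole. The fingers move at their own pace and stop on an object; FORCE is the grip in N (left out, the last holds). Time passes only in rows, so rows that do not move let the fingers close. It gives the time, the measured TCP pose, the force and the opening at its end, in the units of the state.
- state(): the state, without advancing time (a new reading comes with each control period).
- snapshot(name): name is "scene" or "top" or "wrist"; returns the picture (420x560x3 uint8, blue, green, red); there is no depth.
- camera_params(name): a dict with "fx", "fy", "cx", "cy" (pixels), "k1" (the pictures are not rectified: a ray, as slopes to the right and down, at radius r is drawn at 1 + k1 r^2 times it, then the intrinsics apply), "world_from_camera" (4x4, takes a point from camera to world coordinates). Camera axes: x right, y down, z forward; pixel columns grow to the right and rows downward; lengths in m; the calibration is good to about 2 mm. A picture is of the moment at which its call begins: read the wrist's pose just before it. camera_params takes no time and is no camera call; for the wrist camera it gives the pose at the moment of the call.
- job_done(): hands the job in, once; it reports no verdict.
The state is a dict: "clock": time; "qpos": joint angles; "qvel": joint speeds; "tau": joint torques, N m; "tcp_pos": TCP position; "orientation": TCP orientation; "contact_force": force on the tool from outside, world axes, zero at the start; "wrist_torque": the same for the moment, N m; "opening": finger opening in m.
Only numpy, scipy, OpenCV 4.12 (cv2) and the standard library are available. Lean on these libraries where they do the work, as an engineer would, in place of code of your own. Each camera call takes 0.05 s, during which the arm holds its last target.

TASK

Check the metal sensor on the kitchen bench: first slide the cap fully off the sensor along its track by its knob, then lift the test dish off its rest by the arched handle, turn it a quarter turn (either way) from how it stood on the rest, and hold it level and centred over the sensor, its underside about 60 mm above the sensor face. Keep the loose ball in the middle of the dish and the dish level all the way, and leave the cap off and the other things on the bench where they are. Finish while still holding the dish steady there; do not put it down.

Things in the scene. Friction and masses are not known exactly. Their poses are not given: they have to be found in the camera images.
- sensor (a point): centre of the sensor's round face (dark disc on a steel boss 44 mm across) looking up from the fixed white check station, 42 mm above the bench; under the cap at the start. Axes are the station's: x along the track, z up; the cap comes off towards -x. The station is 80 mm wide and reaches 140 mm to -x of this point, 87 mm to +x (there a housing 47 mm tall).
- cap (a joint): how far the grey cap has been slid off the sensor along the station's -x: 0 fully on, 0.09 m fully off at the end stop. It starts at or within 10 mm of fully on, is held by a snug fit (about 5 N), and stays where it is left.
- cap_grip (a point): middle of the upright round knob on the cap (22 mm diameter, 36 mm tall, its top 88 mm and its foot 52 mm above the bench; this point is 72 mm above the bench). The cap under it is a hood 56 x 60 mm. The point moves with the cap.
- rest: fixed white oblong block on which the dish stands at the start, 160 x 100 x 20 mm (long way along its x), with a dark steel stop bar 8 mm tall across each end, 70 mm from the centre. Origin at the centre of its underside.
- dish_grip (a point): middle of the flat-sided grip bar of the round dish's arched handle, straight over the dish's centre, 82 mm above its underside. The bar runs along the dish's x: 108 mm long, 12 mm wide (y), 16 mm tall, a post at each end, 40 mm free between it and the ball. At the start it lies along the rest's x (within 0.03 rad), the dish's underside 20 mm above the bench.
- dish_seat (a point): middle of the inside of the dish (plain aluminium, 108 mm across, 24 mm tall at the rim, about 0.2 kg, inside a shallow 12 degree cone), where the ball's centre lies when centred: on its axis, 20 mm above its underside.
- ball_center (a point): centre of the loose dark steel ball in the dish, 28 mm diameter, 85 g.
- ramekin_a: white fluted ramekin with baked filling, 70 mm across, 45 mm tall, loose, between the rest and the station; leave alone. Origin on its underside.
- ramekin_b: a second such ramekin, nearer the robot; leave alone. Origin on its underside.
- ramekin_c: a third such ramekin, out to the robot's right; leave alone. Origin on its underside.
- bowl: small steel bowl, 90 mm across, 40 mm tall, out to the robot's left; leave alone. Origin on its underside.
- shaker: glass shaker jar, 48 mm diameter, 85 mm tall, beyond the middle; leave alone. Origin on its underside.

How it is judged:
By the outcome, as a careful person would: the job done as asked, in the order asked, and still so for the second after the job is handed in, while the arm keeps its last pose, push and grip.
It also fails if it takes over 64 s, if anything falls off the work surface, if the arm or the gripper's body presses on something with over 40 N, if the wrist force passes 120 N, or if a joint passes its speed limit or range.

## Working session

There is one attempt and no reset: what is moved stays moved. The work goes in short steps, Python scripts to look and compute and a shell command to move; the robot and the scene stay as the last step left them, time stands still between calls to the robot, and variables do not carry over. Pictures are saved under pics/ and viewed, and the job is handed in when it is done.

```bash
mkdir -p pics; ls; python3 - <<'E'
from plant import *
import cv2
s=state();print({k:s[k] for k in('clock','tcp_pos','orientation','contact_force','opening')})
for n in("scene","top","wrist"):
    p=camera_params(n);print(n,p)
    cv2.imwrite(f"pics/{n}0.png",snapshot(n))
E
```

```text
pics
{'clock': 0.0, 'tcp_pos': array([ 0.29684331, -0.60548901,  0.20073995]), 'orientation': array([-1.79885059e+02,  4.55314830e-03,  2.61176671e+01]), 'contact_force': array([ 0.51476953, -0.30211933,  0.3849381 ]), 'opening': 0.08538444313063737}
scene {'fx': 487.6931240009039, 'fy': 487.6931240009039, 'cx': 276.9413919125257, 'cy': 211.5696008820274, 'k1': 0.0074383721537508145, 'world_from_camera': array([[ 0.68252419,  0.47812081, -0.55277592,  1.20174397],
       [ 0.73057175, -0.42497037,  0.53447647, -0.60747409],
       [ 0.02063093, -0.7686356 , -0.63935412,  0.83011194],
       [ 0.        ,  0.        ,  0.        ,  1.        ]])}
top {'fx': 450.4481052900587, 'fy': 450.4481052900587, 'cx': 280.65048559798527, 'cy': 206.52993009621773, 'k1': 0.020575390024416912, 'world_from_camera': array([[-0.01131946, -0.99526295,  0.09655839,  0.44583545],
       [-0.9998987 ,  0.01209946,  0.00749625, -0.01953816],
       [-0.00862904, -0.09646376, -0.99529909,  1.34251616],
       [ 0.        ,  0.        ,  0.        ,  1.        ]])}
wrist {'fx': 321.4362737435806, 'fy': 321.4362737435806, 'cx': 276.8866404518447, 'cy': 210.5365284105823, 'k1': -0.04702433833804512, 'world_from_camera': array([[ 0.44069535, -0.86255255, -0.24857739,  0.35964804],
       [-0.89765549, -0.42392113, -0.12043873, -0.5756647 ],
       [-0.00149247,  0.27621364, -0.9610951 ,  0.37341539],
       [ 0.        ,  0.        ,  0.        ,  1.        ]])}
```

View pics/scene0.png

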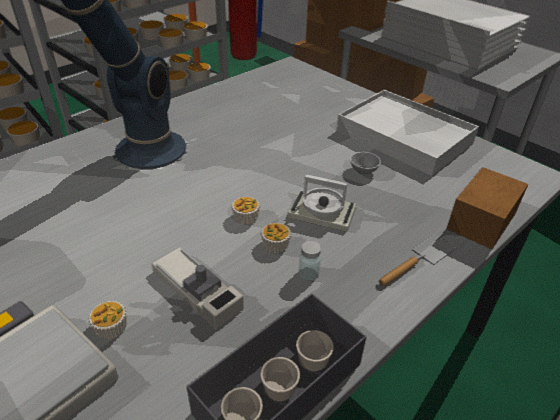

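View pics/top0.png

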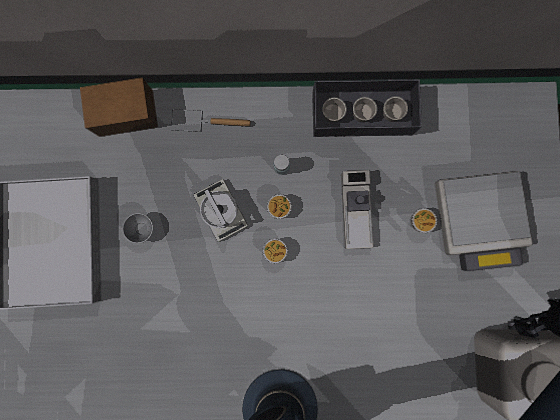

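View pics/wrist0.png

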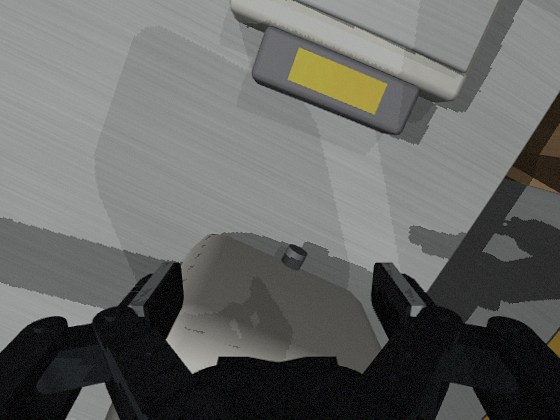

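Scene: the station is at about (358,208) in the top picture, with its housing toward world +x and the cap knob at (360,199). The rest with the dish is at about (220,208), and its handle runs diagonally. I'll zoom in on both.

```bash
cat > h.py <<'E'
import numpy as np,cv2
from plant import *
def ray(n,uv,p=None):
    p=p or camera_params(n);T=p['world_from_camera']
    d=np.array([(uv[0]-p['cx'])/p['fx'],(uv[1]-p['cy'])/p['fy']]);s=d.copy()
    for _ in range(20): s=d/(1+p['k1']*(s@s))
    return T[:3,3],T[:3,:3]@np.array([s[0],s[1],1])
def at(n,uv,z,p=None):
    o,d=ray(n,uv,p);return (o+d*(z-o[2])/d[2])
def proj(n,X,p=None):
    p=p or camera_params(n);T=p['world_from_camera']
    c=T[:3,:3].T@(np.array(X)-T[:3,3]);s=c[:2]/c[2];s=s*(1+p['k1']*(s@s))
    return s*p['fx']+[p['cx'],p['cy']]
def tri(rs):
    A=0;b=0
    for o,d in rs:
        d=d/np.linalg.norm(d);M=np.eye(3)-np.outer(d,d);A=A+M;b=b+M@o
    return np.linalg.solve(A,b)
def zoom(img,x0,y0,w,h,f,name):
    cv2.imwrite(name,cv2.resize(img[y0:y0+h,x0:x0+w],None,fx=f,fy=f,interpolation=cv2.INTER_CUBIC))
E
python3 - <<'E'
from h import *
t=cv2.imread('pics/top0.png');s=cv2.imread('pics/scene0.png')
a=cv2.resize(t[160:260,180:260],None,fx=6,fy=6,interpolation=2)[:, :390]
zoom(t,185,165,75,85,7,'pics/tz1.png')
zoom(t,325,160,75,100,6,'pics/tz2.png')
zoom(s,140,230,120,100,6,'pics/sz2.png')
zoom(s,275,160,100,80,7,'pics/sz1.png')
E
```

```text
(no output)
```

View pics/tz1.png

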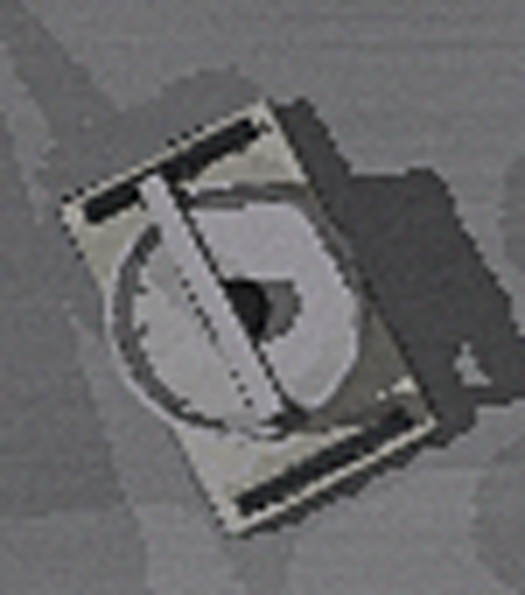

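View pics/tz2.png

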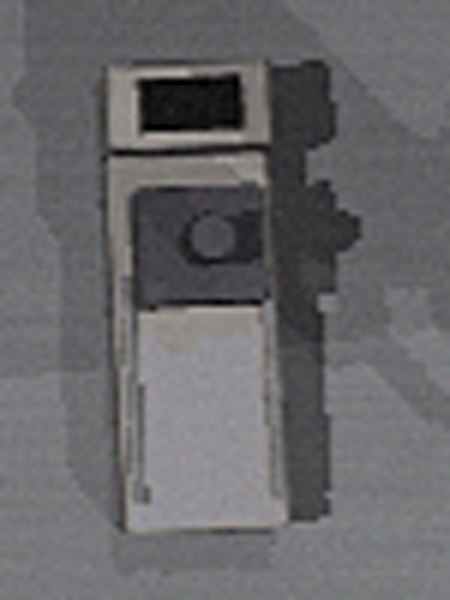

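View pics/sz2.png

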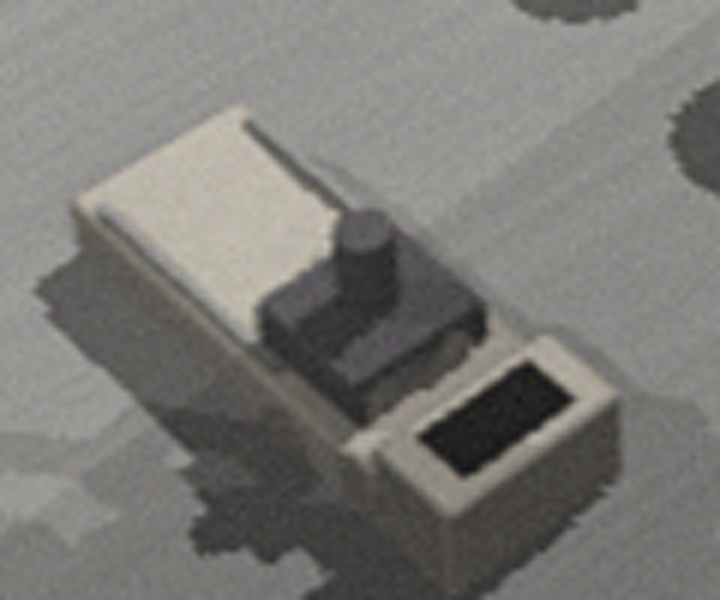

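View pics/sz1.png

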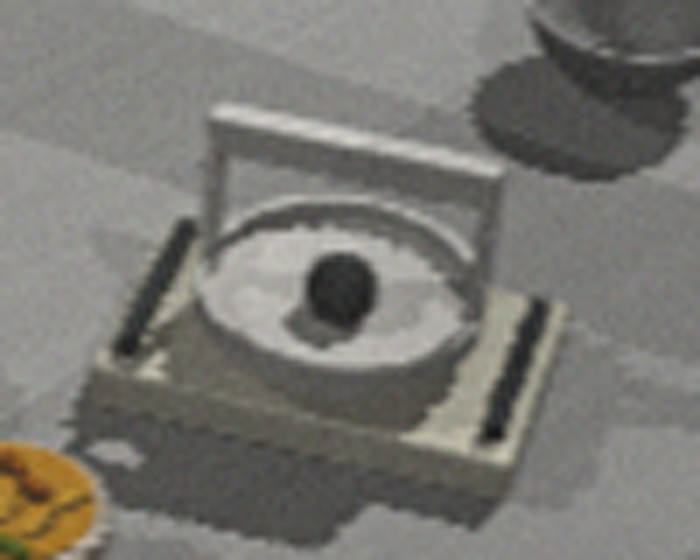

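```bash
python3 - <<'E'
from h import *
f=lambda x0,y0,k,P:[(x0+(a+.5)/k-.5,y0+(b+.5)/k-.5) for a,b in P]
np.set_printoptions(precision=4,suppress=True)
R=f(185,165,7,[(65,210),(265,103),(435,422),(235,533)])
W=np.array([at('top',u,.02) for u in R]);print('rest',W[:,:2],W.mean(0))
for a,b in((3,0),(2,1)): d=W[b]-W[a];print('restx yaw',np.degrees(np.arctan2(d[1],d[0])),np.linalg.norm(d))
B=f(185,165,7,[(151,180),(274,419)])
W=np.array([at('top',u,.11) for u in B]);d=W[0]-W[1];print('bar top',W,W.mean(0),np.degrees(np.arctan2(d[1],d[0])),np.linalg.norm(d))
S=f(275,160,7,[(222,108),(492,172)])
W=np.array([at('scene',u,.11) for u in S]);d=W[1]-W[0];print('bar scene',W,W.mean(0),np.degrees(np.arctan2(d[1],d[0])),np.linalg.norm(d))
H=f(325,160,6,[(105,66),(268,62),(270,148),(108,152)])
W=np.array([at('top',u,.047) for u in H]);print('hous',W,W.mean(0))
E_=f(325,160,6,[(122,530),(287,525)])
for z in(.03,.04): W2=np.array([at('top',u,z) for u in E_]);print(z,W2,np.linalg.norm(W2[0]-W2[1]))
for (i,j) in((0,0),(1,1)): d=W[i]-W2[j];print('st yaw',np.degrees(np.arctan2(d[1],d[0])),np.linalg.norm(d))
k1=f(325,160,6,[(213,239)])[0];k2=f(140,230,6,[(365,228)])[0]
print('knob',at('top',k1,.088),at('scene',k2,.088),tri([ray('top',k1),ray('scene',k2)]))
k1=f(185,165,7,[(212,299)])[0];
for n,x0,y0,k,P in(('top',185,165,7,(240,308)),('scene',275,160,7,(341,288))): print('ball',at(n,f(x0,y0,k,[P])[0],.04))
for n,u in(('top',(279,206)),('top',(275,251)),('top',(425,220)),('top',(138,228)),('top',(281,162))):print(n,u,at(n,u,.045))
E
```

```text
rest [[0.6128 0.2469]
 [0.6575 0.1624]
 [0.5212 0.0908]
 [0.4757 0.1747]] [0.5668 0.1687 0.02  ]
restx yaw 27.77567688768268 0.15494646656547986
restx yaw 27.709879296513893 0.15394211481873263
bar top [[0.613  0.195  0.11  ]
 [0.518  0.1463 0.11  ]] [0.5655 0.1706 0.11  ] 27.114700129952727 0.10666570506876269
bar scene [[0.5225 0.1496 0.11  ]
 [0.6135 0.1938 0.11  ]] [0.568  0.1717 0.11  ] 25.86689857068766 0.10115887764817849
hous [[ 0.6743 -0.1896  0.047 ]
 [ 0.6752 -0.2684  0.047 ]
 [ 0.6332 -0.2681  0.047 ]
 [ 0.6323 -0.19    0.047 ]] [ 0.6538 -0.229   0.047 ]
0.03 [[ 0.4505 -0.1944  0.03  ]
 [ 0.452  -0.2739  0.03  ]] 0.07948960025458497
0.04 [[ 0.4504 -0.1931  0.04  ]
 [ 0.452  -0.272   0.04  ]] 0.07888397266311348
st yaw 0.9045622693195655 0.2240316504575983
st yaw 0.9271544336125885 0.2233992828960804
knob [ 0.5848 -0.2324  0.088 ] [ 0.5875 -0.2307  0.088 ] [ 0.5858 -0.2314  0.0871]
ball [0.5684 0.1699 0.04  ]
ball [0.5667 0.1738 0.04  ]
top (279, 206) [ 0.5733 -0.005   0.045 ]
top (275, 251) [0.4439 0.0079 0.045 ]
top (425, 220) [ 0.5278 -0.4238  0.045 ]
top (138, 228) [0.5145 0.4021 0.045 ]
top (281, 162) [ 0.7024 -0.0123  0.045 ]
```

```bash
python3 -m crank '[[[0.145,0.187,0,-0.014,100],[0.145,0.187,0,-0.014,100],[0.145,0.187,0,-0.014,100],[0.145,0.187,0,-0.014,100],[0.145,0.187,0,-0.014,100],[0.145,0.187,0,-0.014,100],[0.145,0.187,0,-0.014,100],[0.145,0.187,0,-0.014,100]]]' 40
```

```text
clock: 0.95
tcp_pos: [0.5299, -0.3052, 0.2017]
orientation: [-180.0, 0.0, 5.8]
contact_force: [-0.1, -0.2, -0.3]
opening: 0.0852
```

```bash
python3 -m crank '[[[0.145,0.187,0,-0.014,100],[0.145,0.187,0,-0.014,100],[0,0,0,0,100],[0,0,0,0,100]]]' ; python3 - <<'E'
from h import *
s=state();print(s['clock'],s['tcp_pos'],s['orientation'],s['qpos'],s['contact_force'])
p=camera_params('wrist');im=snapshot('wrist');cv2.imwrite('pics/w1.png',im)
np.savez('w1.npz',**p)
print(proj('wrist',[.5865,-.2315,.088],p))
E
```

```text
clock: 1.35
tcp_pos: [0.5877, -0.2303, 0.2013]
orientation: [-180.0, 0.0, 1.1]
contact_force: [-0.5, -0.3, -0.7]
opening: 0.0855
1.35 [ 0.58768213 -0.23029845  0.20126322] [-1.79977744e+02  4.99791484e-02  1.13346812e+00] [ 22.33582048  22.98889005  -6.45681416  93.96523728   2.81197336
  63.25882806 -73.74704722] [-0.53418162 -0.31018395 -0.74118944]
[277.34993402 198.78990459]
```

View pics/w1.png

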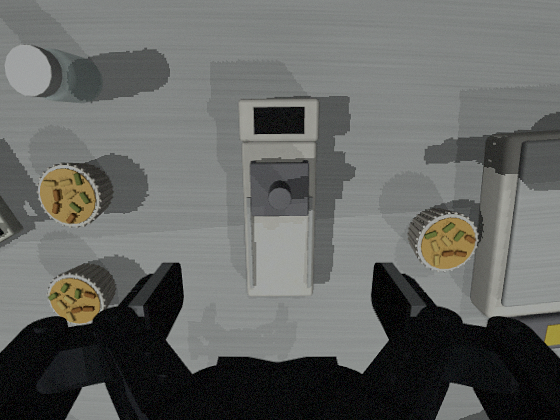

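```bash
python3 - <<'E'
from h import *
zoom(cv2.imread('pics/w1.png'),230,90,100,110,5,'pics/w1z.png')
zoom(cv2.imread('pics/w1.png'),230,140,100,100,6,'pics/w1z.png')
E
```

```text
(no output)
```

View pics/w1z.png

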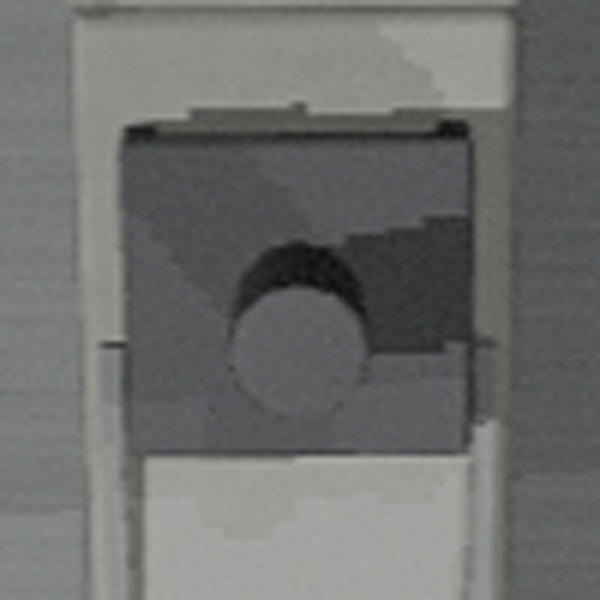

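```bash
python3 - <<'E'
from h import *
p={k:v for k,v in np.load('w1.npz').items()}
g=lambda a,b,z:at('wrist',(230+(a+.5)/6-.5,140+(b+.5)/6-.5),z,p).round(4)
print(g(299,352,.088),'hood top',g(124,138,.052),g(470,138,.052),g(132,455,.052),g(470,453,.052))
E
```

```text
[ 0.587  -0.2334  0.088 ] hood top [ 0.6143 -0.2039  0.052 ] [ 0.6155 -0.2615  0.052 ] [ 0.5591 -0.2051  0.052 ] [ 0.5606 -0.2641  0.052 ]
```

```bash
python3 -m crank '[[[-0.004,-0.011,-0.2,0,100],[0,0,-0.2,0,100],[0,0,-0.2,0,100],[0,0,-0.11,0,100],[0,0,0,0,100],[0,0,0,0,100]]]' 
```

```text
clock: 2.0
tcp_pos: [0.586, -0.236, 0.0603]
orientation: [180.0, -0.0, 0.8]
contact_force: [1.4, 0.0, 1.3]
opening: 0.0857
```

```bash
python3 -m crank '[[[0,0,0,0,0],[0,0,0,0,0],[0,0,0,0,0],[0,0,0,0,0],[0,0,0,0,0],[0,0,0,0,0],[0,0,0,0,0],[0,0,0,0,0]]]' 40
```

```text
clock: 2.8
tcp_pos: [0.5863, -0.2342, 0.0598]
orientation: [180.0, 0.0, 0.9]
contact_force: [0.4, 0.5, -0.7]
opening: 0.0001
```

Fully shut, so the fingers did not close on the knob. I'll look.

```bash
python3 - <<'E'
from h import *
cv2.imwrite('pics/w2.png',snapshot('wrist'));s=snapshot('scene')
cv2.imwrite('pics/s2.png',s);zoom(s,120,150,160,180,4,'pics/s2z.png')
E
```

```text
(no output)
```

View pics/w2.png

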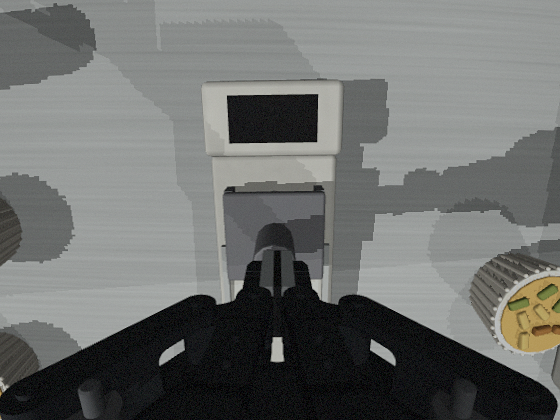

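View pics/s2z.png

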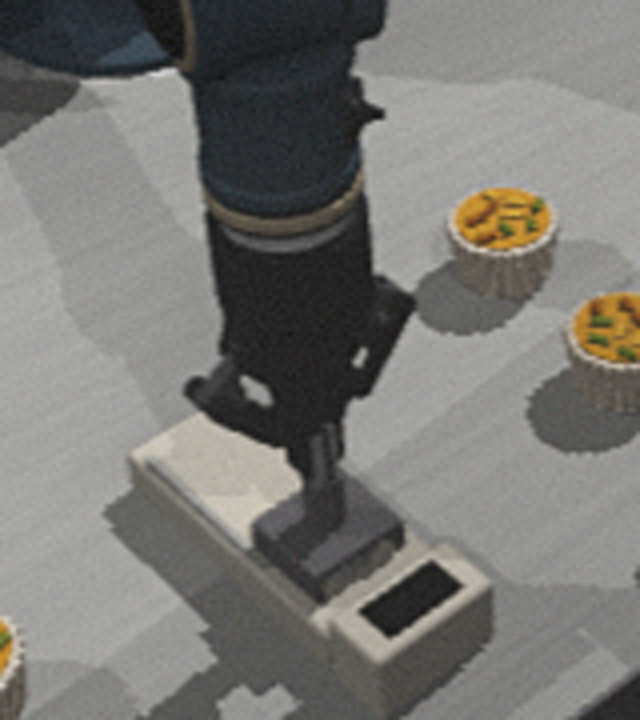

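```bash
python3 - <<'E'
from h import *
im=cv2.imread('pics/w2.png');zoom(im,190,180,170,190,3,'pics/w2z.png')
s=state();print(s['tcp_pos'],s['orientation'],s['contact_force'],s['opening'])
p=camera_params('wrist');print(p['world_from_camera'].round(4))
t=s['tcp_pos']
for X in([.587,-.233,.088],[.587,-.233,.052],t,t+[0,0,.019],t+[0,0,.038]):print(X,proj('wrist',X,p))
cv2.imwrite('pics/t2.png',snapshot('top'));zoom(cv2.imread('pics/t2.png'),300,150,110,120,5,'pics/t2z.png')
E
```

```text
[ 0.58635981 -0.23426662  0.05976732] [1.79998549e+02 2.99439951e-03 9.16811737e-01] [ 0.11918083  0.14907851 -0.06237637] -1.1329925977567895e-05
[[ 1.660e-02 -9.610e-01 -2.760e-01  6.561e-01]
 [-9.999e-01 -1.580e-02 -5.100e-03 -2.337e-01]
 [ 6.000e-04  2.761e-01 -9.611e-01  2.323e-01]
 [ 0.000e+00  0.000e+00  0.000e+00  1.000e+00]]
[0.587, -0.233, 0.088] [272.88498166 264.58934042]
[0.587, -0.233, 0.052] [273.56716058 238.31372001]
[ 0.58635981 -0.23426662  0.05976732] [275.6244559  244.22571971]
[ 0.58635981 -0.23426662  0.07876732] [275.50787109 257.98842844]
[ 0.58635981 -0.23426662  0.09776732] [275.36316575 275.09880823]
```

View pics/w2z.png

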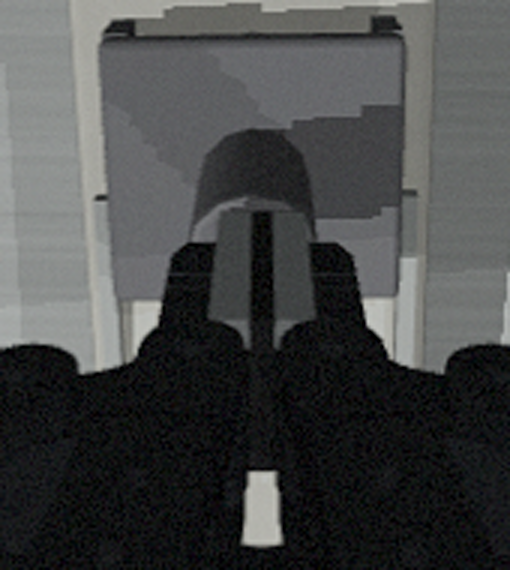

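View pics/t2z.png

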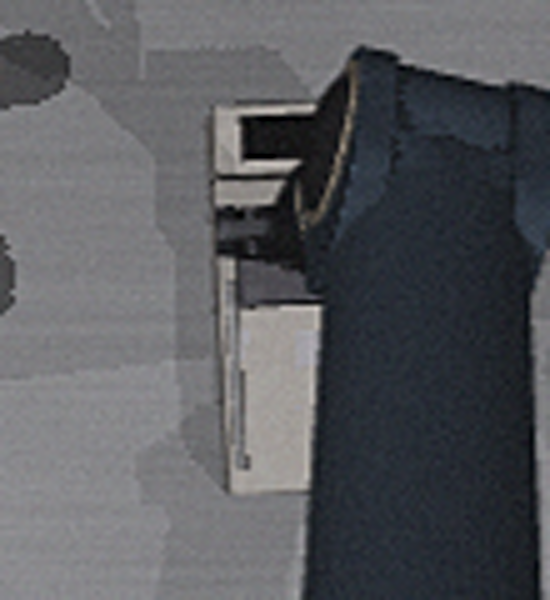

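```bash
python3 - <<'E'
from h import *
im=cv2.imread('pics/s2.png');zoom(im,160,235,90,75,8,'pics/s2y.png')
for X in([.587,-.233,.088],[.587,-.233,.052],[.5863,-.2343,.06],[.597,-.2343,.06]):print(proj('scene',X),(proj('scene',X)-[160,235])*8)
E
```

```text
[199.36979937 268.00287579] [314.95839497 264.02300631]
[200.73856225 279.76499986] [325.90849797 358.11999886]
[199.74180129 277.31916909] [317.93441034 338.55335272]
[202.76909477 280.13025713] [342.15275817 361.04205703]
```

View pics/s2y.png

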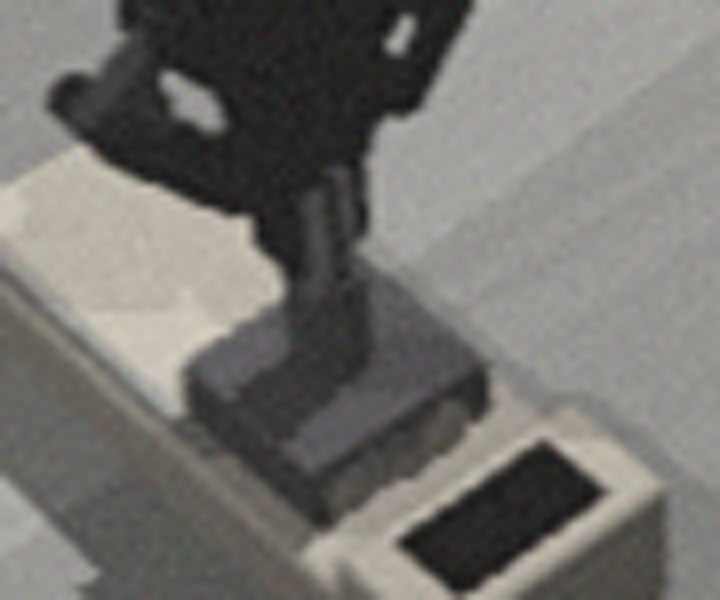

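```bash
python3 -m crank '[[[0,0,0,0,40],[0,0,0,0,40],[0,0,0,0,40],[0,0,0,0,40]]]' 40; python3 - <<'E'
from h import *
im=snapshot('wrist');zoom(im,140,150,270,200,2.8,'pics/w3z.png')
im=snapshot('scene');zoom(im,160,220,90,75,8,'pics/s3y.png')
E
```

```text
clock: 3.35
tcp_pos: [0.5864, -0.2343, 0.0598]
orientation: [180.0, -0.0, 0.9]
contact_force: [-0.1, -0.1, 0.5]
opening: 0.0342
```

View pics/w3z.png

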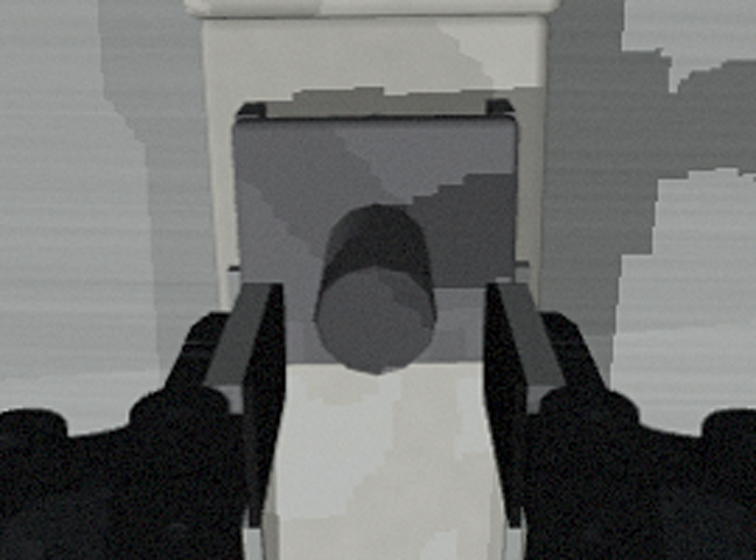

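View pics/s3y.png

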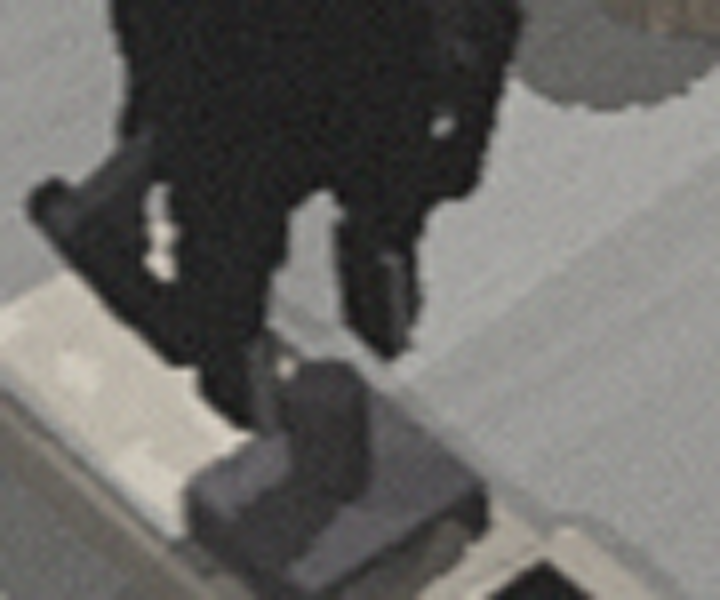

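```bash
python3 - <<'E'
from h import *
print(tri([ray('scene',(208.5,264)),ray('wrist',(234.6,252.5))]).round(4))
for z in (.06,.07,.08,.09):
  for x in(.575,.597): print(z,x,proj('wrist',[x,-.2343+.017,z]).round(1),proj('wrist',[x,-.2343-.017,z]).round(1),proj('scene',[x,-.2343+.017,z]).round(1))
E
```

```text
[ 0.5957 -0.2153  0.0943]
0.06 0.575 [246.3 262. ] [304.3 262.8] [203.1 270.5]
0.06 0.597 [245.9 226.4] [305.9 227.3] [209.3 276.1]
0.07 0.575 [244.7 269.7] [305.8 270.6] [202.7 267.2]
0.07 0.597 [244.2 232.4] [307.5 233.4] [209.  272.9]
0.08 0.575 [242.9 278.2] [307.4 279.2] [202.4 264. ]
0.08 0.597 [242.3 239.2] [309.4 240.2] [208.6 269.6]
0.09 0.575 [240.9 287.8] [309.3 288.8] [202.  260.6]
0.09 0.597 [240.1 246.7] [311.4 247.8] [208.3 266.3]
```

The wrist and scene views both put the real fingertips about 27 mm higher than the reported TCP implies, level with the knob top, so the fingers closed just over the knob. I'll lower in small steps and watch the force.

```bash
python3 -m crank '[[[0,0.007,0,0,60],[0,0,-0.02,0,60],[0,0,-0.02,0,60],[0,0,0,0,60]]]'; python3 -m crank '[[[0,0,-0.025,0,60],[0,0,0,0,60]]]'
```

```text
clock: 3.85
tcp_pos: [0.5857, -0.2326, 0.0509]
orientation: [-180.0, 0.1, 0.9]
contact_force: [0.2, 0.4, 0.1]
opening: 0.0512
clock: 4.05
tcp_pos: [0.5859, -0.2327, 0.046]
orientation: [-180.0, 0.1, 0.9]
contact_force: [-0.4, 0.0, 0.1]
opening: 0.0511
```

```bash
python3 -m crank '[[[0,0,-0.02,0,60],[0,0,0,0,60]]]'; python3 -m crank '[[[0,0,-0.02,0,60],[0,0,0,0,60]]]'; python3 - <<'E'
from h import *
im=snapshot('wrist');zoom(im,140,150,270,200,2.8,'pics/w4z.png')
im=snapshot('scene');zoom(im,160,220,90,75,8,'pics/s4y.png')
E
```

```text
clock: 4.25
tcp_pos: [0.586, -0.2328, 0.0423]
orientation: [-180.0, 0.0, 0.9]
contact_force: [0.4, 0.0, 0.7]
opening: 0.051
clock: 4.45
tcp_pos: [0.586, -0.2328, 0.0383]
orientation: [-180.0, 0.0, 0.9]
contact_force: [-0.5, 0.3, 0.3]
opening: 0.0513
```

View pics/s4y.png

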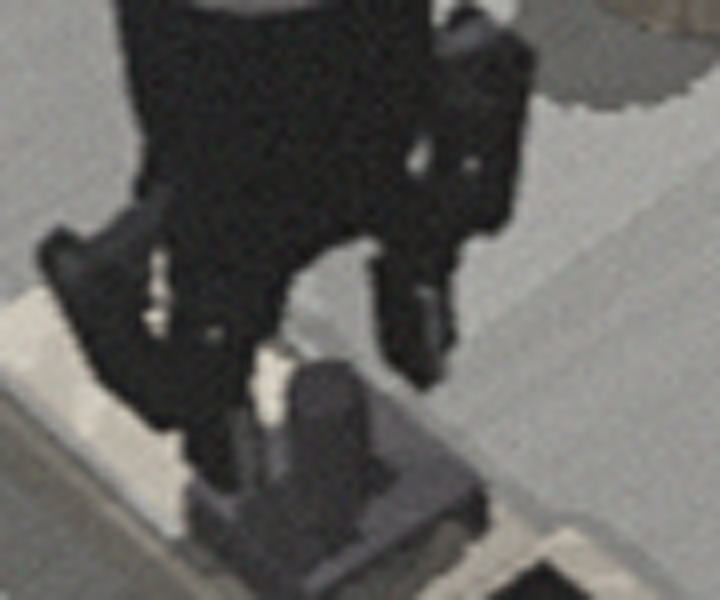

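View pics/w4z.png

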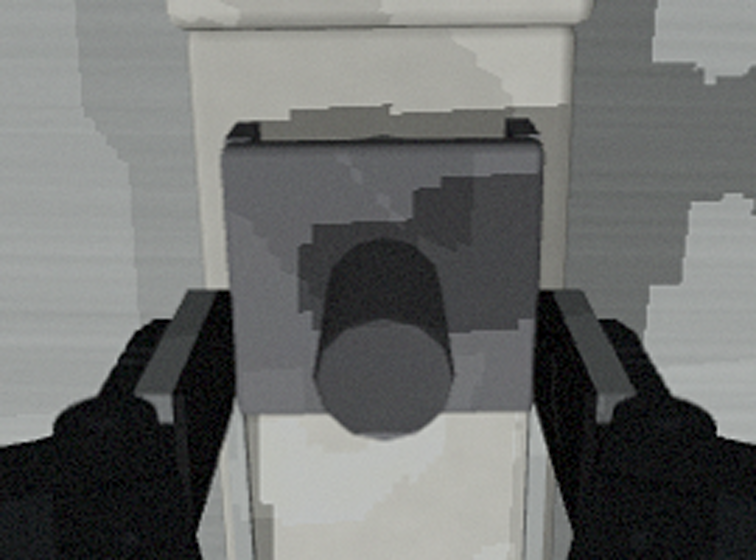

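```bash
python3 - <<'E'
from h import *
print(tri([ray('scene',(213.5,268.3)),ray('wrist',(215,254.3))]).round(4))
E
```

```text
[ 0.5952 -0.2043  0.0734]
```

```bash
python3 -m crank '[[[0,0,-0.025,0,60],[0,0,0,0,10],[0,0,0,0,10],[0,0,0,0,10],[0,0,0,0,10],[0,0,0,0,10]]]' 40
```

```text
clock: 5.15
tcp_pos: [0.5862, -0.2327, 0.0338]
orientation: [-180.0, 0.0, 0.9]
contact_force: [-0.9, 0.3, 0.3]
opening: 0.021
```

```bash
python3 -m crank '[[[-0.05,-0.001,0,0,0],[-0.05,-0.001,0,0,0],[-0.05,-0.001,0,0,0],[-0.05,-0.001,0,0,0],[-0.05,-0.001,0,0,0],[-0.05,-0.001,0,0,0],[-0.05,-0.001,0,0,0],[0,0,0,0,0]]]' 40
```

```text
clock: 5.95
tcp_pos: [0.516, -0.2348, 0.0338]
orientation: [180.0, -0.1, 0.9]
contact_force: [1.2, -1.4, -3.6]
opening: 0.0206
```

```bash
python3 -m crank '[[[-0.03,-0.001,0,0,0],[-0.03,0,0,0,0],[-0.015,0,0,0,0],[0,0,0,0,0]]]'; python3 -m crank '[[[-0.015,0,0,0,0],[0,0,0,0,0]]]';  python3 -m crank '[[[-0.01,0,0,0,0],[0,0,0,0,0]]]'
```

```text
clock: 6.35
tcp_pos: [0.502, -0.2352, 0.0338]
orientation: [179.9, -0.1, 0.9]
contact_force: [4.2, -2.0, -5.8]
opening: 0.0205
clock: 6.55
tcp_pos: [0.4993, -0.2353, 0.0338]
orientation: [179.9, -0.1, 0.9]
contact_force: [4.6, -2.9, -6.8]
opening: 0.0207
clock: 6.75
tcp_pos: [0.4993, -0.2353, 0.0339]
orientation: [179.9, -0.3, 0.9]
contact_force: [9.2, -4.6, -11.8]
opening: 0.021
```

```bash
python3 -m crank '[[[0,0,0,0,60],[0,0,0,0,60],[0,0,0,0,60],[0,0,0.15,0,60],[0,0,0.2,0,100],[0,0,0.2,0,100],[0,0,0.2,0,100],[0,0,0,0,100]]]'; python3 - <<'E'
from h import *
s=state();print(s['tcp_pos'],s['orientation'],s['qpos'])
p=camera_params('wrist');np.savez('w5.npz',**p)
im=snapshot('wrist');cv2.imwrite('pics/w5.png',im)
im=snapshot('scene');zoom(im,140,230,120,100,6,'pics/s5.png')
E
```

```text
clock: 7.55
tcp_pos: [0.4996, -0.2357, 0.19]
orientation: [179.7, -0.6, 0.9]
contact_force: [0.9, -0.5, 0.5]
opening: 0.0853
[ 0.49961789 -0.23570748  0.19001217] [179.73816305  -0.59027435   0.90655106] [ 26.60387566  16.00012609  -7.00248609 105.70653814   2.31809458
  57.78265385 -70.43913589]
```

View pics/w5.png

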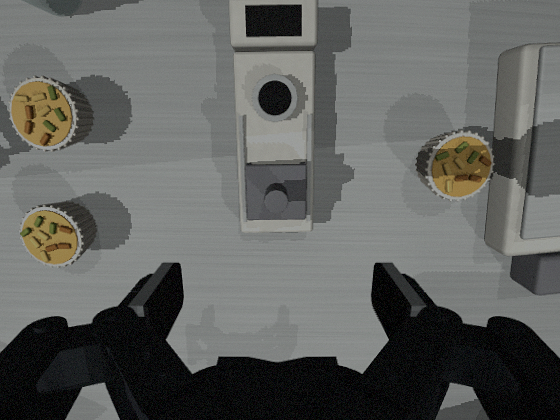

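View pics/s5.png

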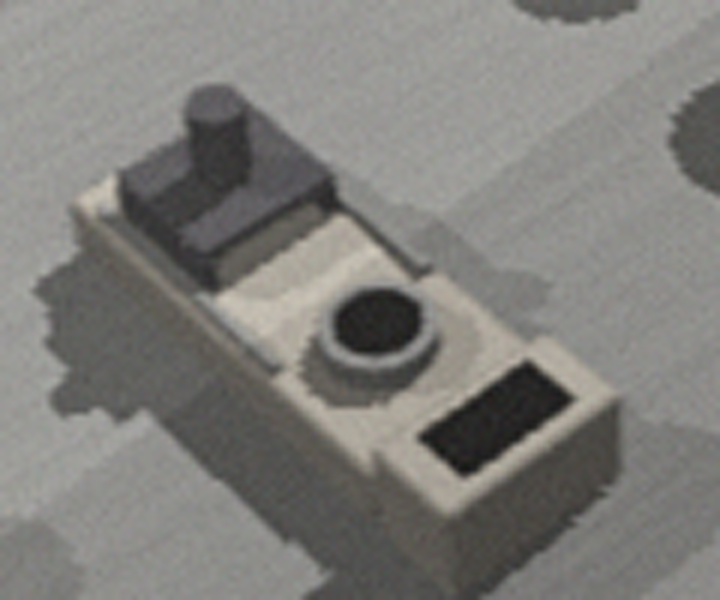

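The cap is off: the dark sensor disc is exposed at (274,97) in the wrist picture, with the knob at (276,194). Next I'll locate the sensor and knob.

```bash
python3 - <<'E'
from h import *
p={k:v for k,v in np.load('w5.npz').items()}
im=cv2.imread('pics/w5.png')
def dark(im,x0,y0,w,h,t):
    g=cv2.cvtColor(im[y0:y0+h,x0:x0+w],6); m=(g<t).astype('uint8')
    n,l,st,c=cv2.connectedComponentsWithStats(m);i=1+np.argmax(st[1:,4]);return c[i]+[x0,y0],st[i]
c,st=dark(im,248,70,54,52,60);print(c,st,at('wrist',c,.042,p))
s=cv2.imread('pics/s5.png')
c2,st=dark(s,310,270,140,110,50);print(c2,st);u=(140+(c2[0]+.5)/6-.5,230+(c2[1]+.5)/6-.5);print(at('scene',u,.042),tri([ray('wrist',c,p),ray('scene',u)]))
u=(140+217.5/6-.5,230+101.5/6-.5);print('knob',at('scene',u,.088))
t=snapshot('top');cv2.imwrite('pics/t5.png',t);c3,st=dark(t,345,185,30,30,50);print(c3,st,at('top',c3,.042))
zoom(t,325,160,75,100,6,'pics/t5z.png')
E
```

```text
[274.39684329  97.49267193] [ 10  11  33  34 887] [ 0.59031662 -0.23334165  0.042     ]
[377.63133402 322.19053775] [  27   22   82   60 3868]
[ 0.58980164 -0.23133945  0.042     ] [ 0.59058097 -0.23269453  0.04344528]
knob [ 0.50036765 -0.23288829  0.088     ]
[357.5 199.5] [ 8 10 10 10 86] [ 0.58977082 -0.23276475  0.042     ]
```

View pics/t5z.png

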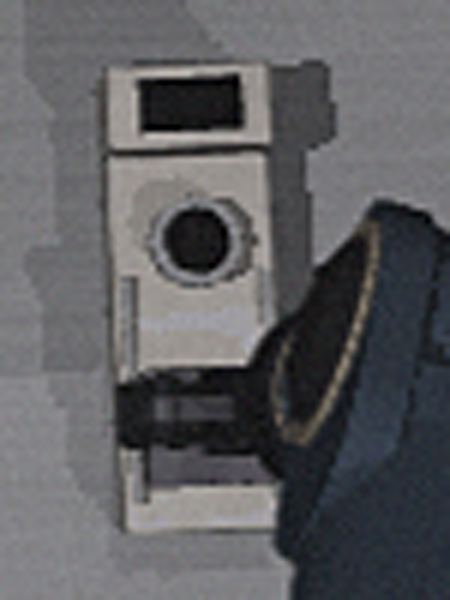

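```bash
python3 -m crank '[[[0.034,0.203,0.03,0.0145,100],[0.034,0.203,0.03,0.0145,100],[0.034,0.203,0.03,0.0145,100],[0.034,0.203,0.03,0.0145,100],[0.034,0.203,0.03,0.0145,100],[0.034,0.203,0,0.0145,100],[0.034,0.203,0,0.0145,100],[0.034,0.203,0,0.0145,100]]]'; python3 -m crank '[[[0.034,0.203,0,0.0145,100],[0.034,0.203,0,0.0145,100],[0,0,0,0,100],[0,0,0,0,100],[0,0,0,0,100]]]'; python3 - <<'E'
from h import *
s=state();print(s['tcp_pos'],s['orientation'],s['qpos'])
p=camera_params('wrist');np.savez('w6.npz',**p)
im=snapshot('wrist');cv2.imwrite('pics/w6.png',im)
E
```

```text
clock: 8.5
tcp_pos: [0.5495, 0.0916, 0.212]
orientation: [-180.0, 0.2, 21.9]
contact_force: [1.4, -0.3, 0.6]
opening: 0.0852
clock: 9.0
tcp_pos: [0.5638, 0.1696, 0.2124]
orientation: [180.0, 0.2, 26.9]
contact_force: [-0.6, -0.7, 0.3]
opening: 0.0854
[0.56383541 0.16962751 0.21242288] [1.79969824e+02 1.77179907e-01 2.69032874e+01] [ -3.56746732  20.01441528 -22.35563905  98.15675118   8.39443235
  63.64938391 -91.56268176]
```

View pics/w6.png

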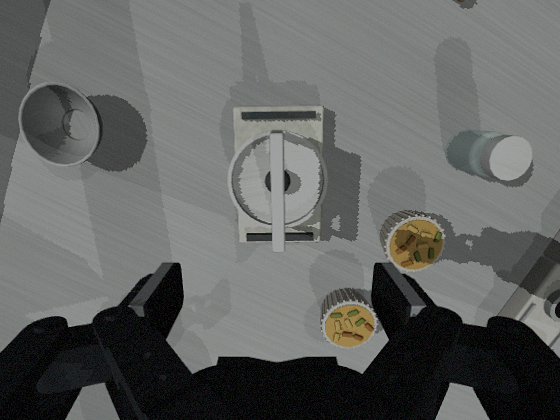

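```bash
python3 - <<'E'
from h import *
zoom(cv2.imread('pics/w6.png'),220,95,115,165,3.5,'pics/w6z.png')
E
```

```text
(no output)
```

View pics/w6z.png

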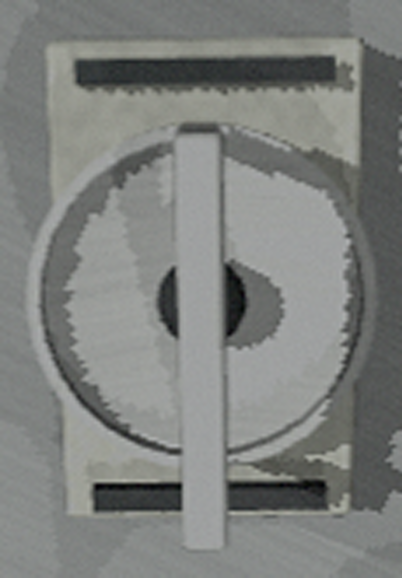

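```bash
python3 - <<'E'
from h import *
p={k:v for k,v in np.load('w6.npz').items()}
g=lambda a,b,z:at('wrist',(220+(a+.5)/3.5-.5,95+(b+.5)/3.5-.5),z,p)
yaw=lambda d:np.degrees(np.arctan2(d[1],d[0]))
A,B=g(198,130,.11),g(205,549,.11);print('bar',A,B,(A+B)/2,yaw(A-B),np.linalg.norm(A-B))
P=[g(*q,.02) for q in((47,43),(362,40),(348,515),(67,515))]
P=np.array(P);print('rest',P.mean(0),yaw(P[0]-P[3]),yaw(P[1]-P[2]),np.linalg.norm(P[0]-P[3]))
C,D=g(206,70,.028),g(209,497,.028);print('stops',(C+D)/2,yaw(C-D),np.linalg.norm(C-D))
print('rim',g(200,290,.044),g(28,300,.044),g(376,290,.044)); print('ball',g(203,302,.04))
E
```

```text
bar [0.61600506 0.19606868 0.11      ] [0.5207121  0.14564269 0.11      ] [0.56835858 0.17085568 0.11      ] 27.886360362743634 0.10781247010760069
rest [0.56768764 0.16869375 0.02      ] 27.377124880238764 27.380963305932905 0.1568182774865651
stops [0.56835051 0.16854718 0.028     ] 27.432278128906717 0.13882847292550168
rim [0.57110544 0.1726894  0.044     ] [0.54441707 0.21844846 0.044     ] [0.59559596 0.12456483 0.044     ]
ball [0.56751134 0.16981514 0.04      ]
```

```bash
python3 -m crank '[[[0.022,0.005,0,0.004,70],[0,0,-0.19,0,70],[0,0,-0.19,0,70],[0,0,-0.19,0,70],[0,0,-0.12,0,70],[0,0,-0.06,0,70],[0,0,-0.04,0,70],[0,0,0,0,70]]]'; python3 - <<'E'
from h import *
s=state();print(s['tcp_pos'],s['orientation'],s['contact_force'])
im=snapshot('wrist');zoom(im,100,120,360,240,2.2,'pics/w7z.png')
im=snapshot('scene');zoom(im,275,140,100,80,7,'pics/s7z.png')
E
```

```text
clock: 9.85
tcp_pos: [0.569, 0.1722, 0.0557]
orientation: [180.0, 0.0, 27.7]
contact_force: [0.8, -0.0, 0.0]
opening: 0.0599
[0.56901983 0.17217865 0.05573185] [1.79993469e+02 7.82830144e-03 2.77076730e+01] [ 0.77843918 -0.04650315  0.04640958]
```

View pics/w7z.png

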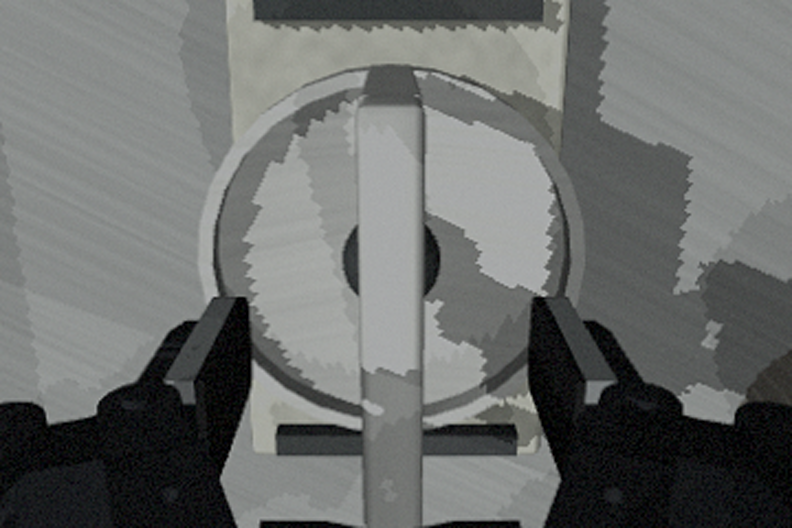

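View pics/s7z.png

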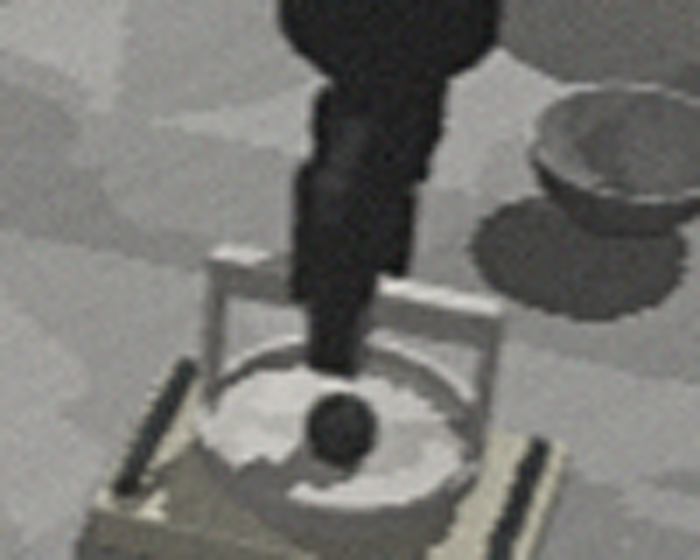

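```bash
python3 -m crank '[[[0,0,0,0,40],[0,0,0,0,25],[0,0,0,0,18],[0,0,0,0,12],[0,0,0,0,0],[0,0,0,0,0],[0,0,0,0,0]]]' 60;  python3 - <<'E'
from h import *
s=state();print(s['contact_force'],s['wrist_torque'],s['opening'],s['tcp_pos'])
im=snapshot('wrist');zoom(im,100,120,360,240,2.2,'pics/w8z.png')
im=snapshot('scene');zoom(im,275,140,100,80,7,'pics/s8z.png')
E
```

```text
clock: 10.65
tcp_pos: [0.5693, 0.1722, 0.0564]
orientation: [180.0, -0.0, 27.7]
contact_force: [0.5, -1.6, 6.1]
opening: 0.0109
[ 0.47807133 -1.58395581  6.1339448 ] [-0.33655751  0.11798478 -0.02653689] 0.010900137087630872 [0.56929355 0.1722151  0.05641363]
```

View pics/w8z.png

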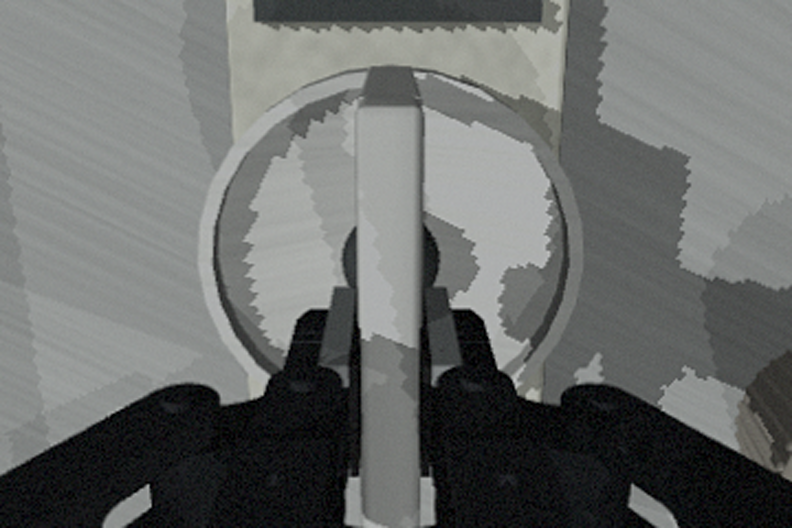

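View pics/s8z.png

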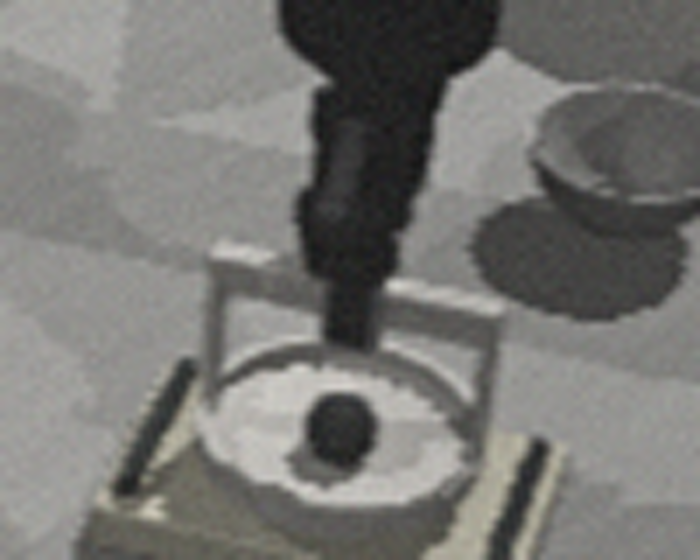

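```bash
python3 -m crank '[[[0,0,0.01,0,0],[0,0,0.02,0,0],[0,0,0.03,0,0],[0,0,0.04,0,0],[0,0,0.03,0,0],[0,0,0.02,0,0],[0,0,0.01,0,0],[0,0,0,0,0]]]' 60;  python3 - <<'E'
from h import *
s=state();print(s['contact_force'],s['wrist_torque'],s['opening'],s['tcp_pos'],s['orientation'])
im=snapshot('wrist');zoom(im,100,120,360,240,2.2,'pics/w9z.png')
im=snapshot('scene');zoom(im,275,130,100,80,7,'pics/s9z.png')
E
```

```text
clock: 11.55
tcp_pos: [0.5689, 0.1726, 0.0882]
orientation: [180.0, -0.0, 27.7]
contact_force: [-0.3, -0.1, -2.6]
opening: 0.0108
[-0.33779283 -0.05060325 -2.59897975] [0.07515255 0.03359679 0.02592556] 0.01076580300863072 [0.56893969 0.17257325 0.08819744] [ 1.79987535e+02 -3.69235014e-02  2.77353926e+01]
```

View pics/w9z.png

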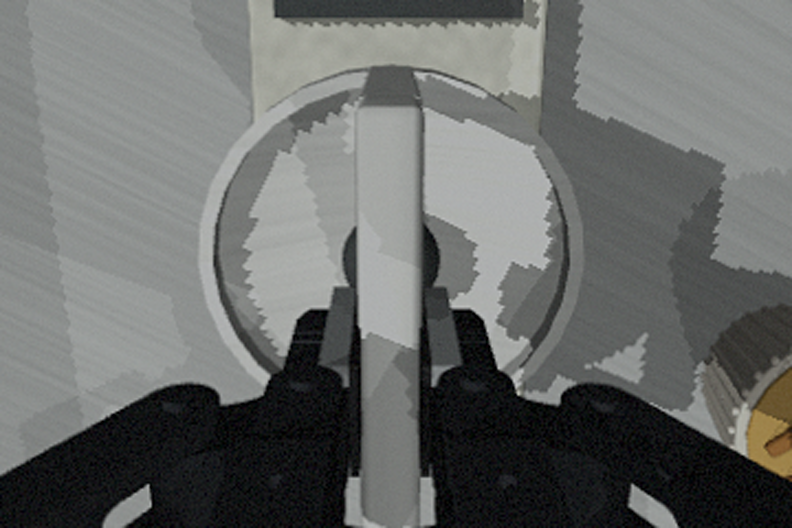

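View pics/s9z.png

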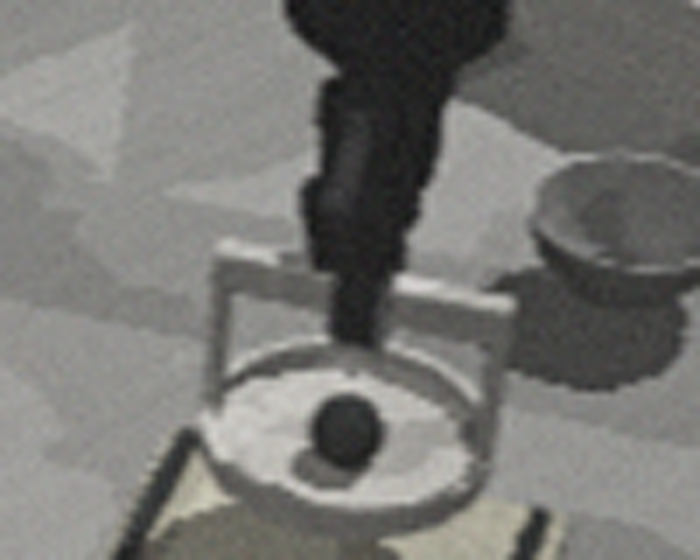

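```bash
python3 -m crank '[[[0,0,0.02,0,0],[0,0,0.05,0,0],[0,0,0.07,0,0],[0,0,0.08,0,0],[0,0,0.07,0,0],[0,0,0.05,0,0],[0,0,0.02,0,0],[0,0,0,0,0]]]' 60; python3 -m crank '[[[0.001,-0.01,0,0,0],[0.001,-0.02,0,0.002,0],[0.002,-0.035,0,0.004,0],[0.003,-0.05,0,0.008,0],[0.003,-0.065,0,0.012,0],[0.004,-0.08,0,0.016,0],[0.004,-0.08,0,0.02,0],[0.004,-0.08,0,0.02,0]]]'; python3 -m crank '[[[0.004,-0.08,0,0.02,0],[0.004,-0.08,0,0.02,0],[0.004,-0.08,0,0.02,0],[0.004,-0.08,0,0.02,0],[0.004,-0.08,0,0.02,0],[0.004,-0.08,0,0.02,0],[0.004,-0.08,0,0.02,0],[0.004,-0.08,0,0.02,0]]]'
```

```text
clock: 12.45
tcp_pos: [0.569, 0.1726, 0.1605]
orientation: [180.0, -0.1, 27.7]
contact_force: [-0.6, 0.9, -4.3]
opening: 0.0109
clock: 13.25
tcp_pos: [0.573, 0.087, 0.1594]
orientation: [-180.0, 0.0, 42.6]
contact_force: [-0.2, 0.2, -1.5]
opening: 0.011
clock: 14.05
tcp_pos: [0.5792, -0.041, 0.1594]
orientation: [-180.0, 0.0, 71.4]
contact_force: [0.0, 0.3, -2.5]
opening: 0.0111
```

```bash
python3 -m crank '[[[0.004,-0.08,0,0.02,0],[0.004,-0.08,0,0.02,0],[0.004,-0.08,0,0.02,0],[0.004,-0.08,0,0.02,0],[0.004,-0.08,0,0.02,0],[0.004,-0.08,0,0.02,0],[0.004,-0.08,0,0.02,0],[0.004,-0.08,0,0.02,0]]]'; python3 -m crank '[[[0.003,-0.07,0,0.02,0],[0.002,-0.06,0,0.02,0],[0.002,-0.05,0,0.018,0],[0.002,-0.045,0,0.015,0],[0.001,-0.035,0,0.012,0],[0.001,-0.03,0,0.008,0],[0.001,-0.02,0,0.005,0],[0,-0.01,0,0,0]]]';  python3 -m crank '[[[0,0,0,0,0],[0,0,0,0,0],[0,0,0,0,0]]]'; python3 - <<'E'
from h import *
s=state();print(s['contact_force'],s['wrist_torque'],s['opening'],s['tcp_pos'],s['orientation'])
p=camera_params('wrist');np.savez('w10.npz',**p)
im=snapshot('wrist');cv2.imwrite('pics/w10.png',im)
im=snapshot('scene');cv2.imwrite('pics/s10.png',im);zoom(im,140,190,130,130,4.5,'pics/s10z.png')
t=snapshot('top');cv2.imwrite('pics/t10.png',t);zoom(t,310,150,100,110,5,'pics/t10z.png')
E
```

```text
clock: 14.85
tcp_pos: [0.5853, -0.1691, 0.1593]
orientation: [-179.9, -0.0, 100.2]
contact_force: [0.3, 0.7, -2.5]
opening: 0.011
clock: 15.65
tcp_pos: [0.5879, -0.2325, 0.1594]
orientation: [-180.0, -0.0, 117.7]
contact_force: [0.3, -0.9, -2.8]
opening: 0.011
clock: 15.95
tcp_pos: [0.5884, -0.231, 0.1599]
orientation: [180.0, -0.0, 117.8]
contact_force: [-0.0, 0.7, -4.2]
opening: 0.0108
[-0.01269763  0.70792197 -4.18117801] [ 0.00667876  0.00709489 -0.02454773] 0.010798258032768564 [ 0.58842212 -0.23101646  0.15989703] [ 1.79990731e+02 -5.38188676e-03  1.17770419e+02]
```

View pics/w10.png

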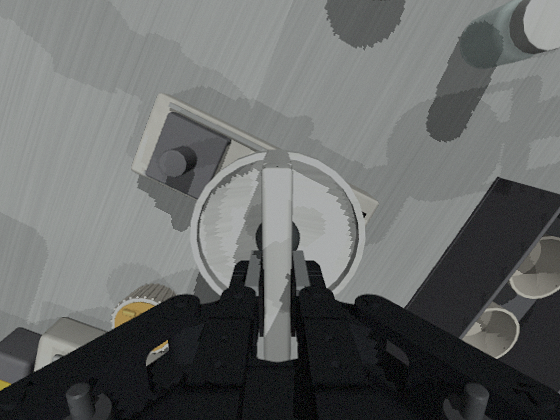

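View pics/s10z.png

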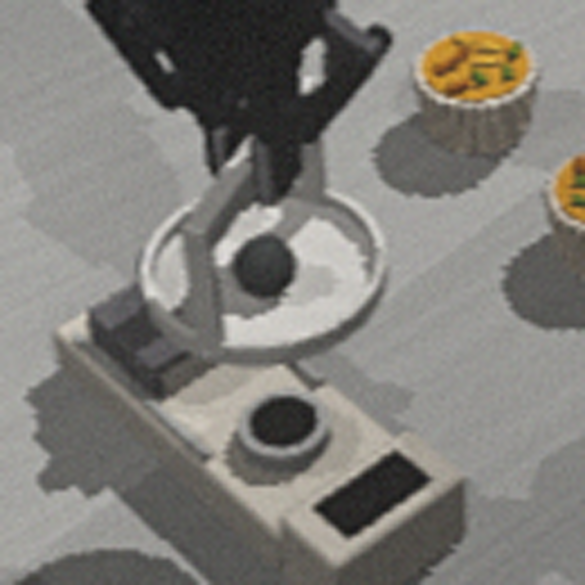

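View pics/t10z.png

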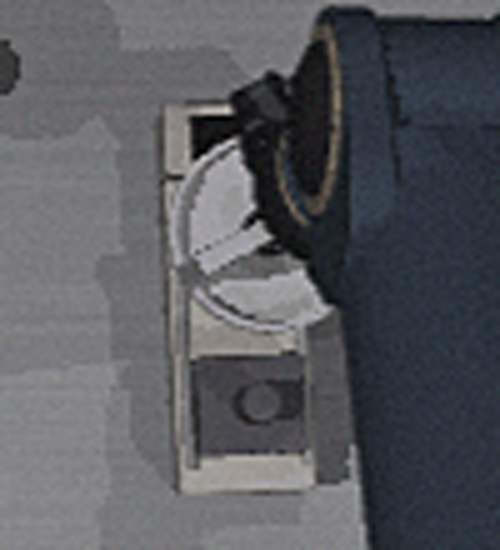

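The ball is centred in the dish, the dish is level and turned 90°, and the cap is still off. Next I'll lower 21.5 mm and measure.

```bash
python3 -m crank '[[[0,0,-0.01,0,0],[0,-0.002,-0.02,0,0],[0,-0.003,-0.025,0,0],[0,0,-0.025,0,0],[0,0,-0.0175,0,0],[0,0,-0.01,0,0],[0,0,0,0,0],[0,0,0,0,0]]]'; python3 - <<'E'
from h import *
s=state();print(s['contact_force'],s['opening'],s['tcp_pos'],s['orientation'])
p=camera_params('wrist');np.savez('w11.npz',**p)
im=snapshot('wrist');cv2.imwrite('pics/w11.png',im);zoom(im,180,140,200,160,4,'pics/w11z.png')
im=snapshot('scene');cv2.imwrite('pics/s11.png',im);zoom(im,155,215,90,90,6.5,'pics/s11z.png')
E
```

```text
clock: 16.9
tcp_pos: [0.5885, -0.2325, 0.1384]
orientation: [180.0, 0.0, 117.7]
contact_force: [0.1, 0.3, -2.4]
opening: 0.0109
[ 0.13493728  0.30446037 -2.44899674] 0.010887751550868924 [ 0.5885045  -0.23247399  0.13844289] [1.79984195e+02 6.56545572e-03 1.17737979e+02]
```

View pics/w11z.png

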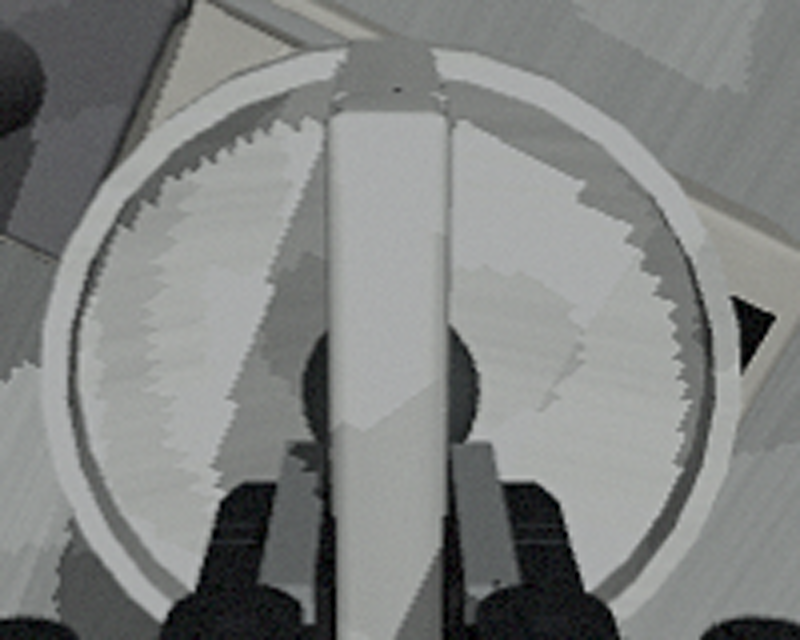

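View pics/s11z.png

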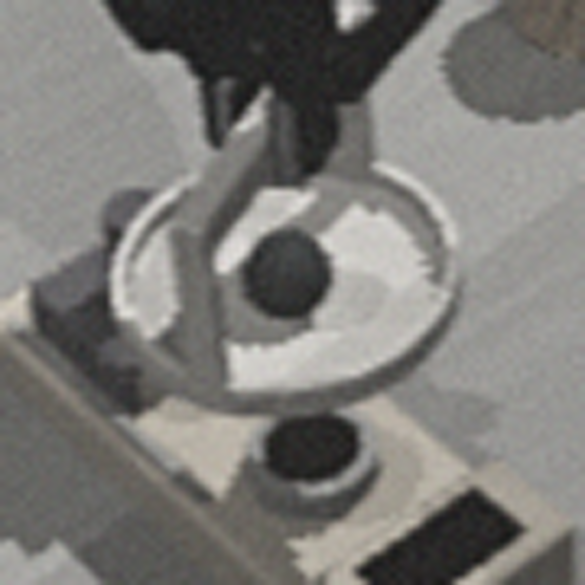

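```bash
python3 - <<'E'
from h import *
from scipy.optimize import least_squares
p={k:v for k,v in np.load('w11.npz').items()}
W=[(43,370),(740,360),(150,140),(690,190),(270,60),(520,62),(63,250),(85,520)]
S=[(110,285),(135,222),(447,215),(461,262),(405,175)]
W=[(180+(a+.5)/4-.5,140+(b+.5)/4-.5) for a,b in W];S=[(155+(a+.5)/6.5-.5,215+(b+.5)/6.5-.5) for a,b in S]
q=camera_params('scene');th=np.linspace(0,2*np.pi,720)
def res(x,sel):
    C=np.c_[x[0]+.054*np.cos(th),x[1]+.054*np.sin(th),np.full(720,x[2])];r=[]
    for n,P,pp in(('wrist',W,p),('scene',S,q)):
        if n not in sel: continue
        J=np.array([proj(n,c,pp) for c in C[::4]]);J=np.vstack([np.column_stack([np.interp(np.arange(0,180,.1),np.arange(180),J[:,k]) for k in(0,1)])])
        ctr=J.mean(0)
        for u in P:
            d=np.linalg.norm(J-u,axis=1);i=d.argmin();r.append(d[i]*np.sign(np.linalg.norm(u-ctr)-np.linalg.norm(J[i]-ctr)))
    return r
for sel in(['wrist'],['scene'],['wrist','scene']):
    o=least_squares(res,[.59,-.2328,.126],args=(sel,),x_scale=.01,diff_step=1e-3);print(sel,o.x.round(4),np.round(o.fun,1))
# ball
bs=(155+287.5/6.5-.5,215+274.5/6.5-.5);bw=(180+391/4-.5,140+388/4-.5)
print('ball',tri([ray('scene',bs),ray('wrist',bw,p)]),at('scene',bs,.122),at('wrist',bw,.122,p))
# bar
g=lambda a,b,z:at('wrist',(180+(a+.5)/4-.5,140+(b+.5)/4-.5),z,p)
print('bar far end',g(390,112,.192))
E
```

```text
['wrist'] [ 0.5894 -0.2338  0.1247] [ 0.3 -0.5 -1.4  0.7  0.2 -0.2  1.  -0.3]
['scene'] [ 0.5906 -0.2336  0.1265] [ 0.  -0.  -0.   0.   0.1]
['wrist', 'scene'] [ 0.5894 -0.2338  0.125 ] [ 0.2 -0.8 -1.4  0.5  0.2 -0.1  1.  -0.4 -0.3 -0.1  0.4  0.4  0.5]
ball [ 0.58920383 -0.23335627  0.12297049] [ 0.58874588 -0.23249437  0.122     ] [ 0.58906781 -0.23408945  0.122     ]
bar far end [ 0.56400617 -0.18673494  0.192     ]
```

Dish centre is about (0.5895, -0.2336) with the rim at 0.1255, so within 1 mm of the sensor at (0.590, -0.2328). I'll nudge it and do a final check.

```bash
python3 -m crank '[[[0.001,0.002,0,0,0],[0.001,0.002,0,0,0],[0,0,0,0,0],[0,0,0,0,0],[0,0,0,0,0],[0,0,0,0,0],[0,0,0,0,0],[0,0,0,0,0]]]'; python3 - <<'E'
from h import *
s=state();print(s['clock'],s['contact_force'],s['opening'],s['tcp_pos'],s['orientation'],np.abs(s['qvel']).max())
im=snapshot('scene');cv2.imwrite('pics/s12.png',im);cv2.imwrite('pics/t12.png',snapshot('top'))
E
```

```text
clock: 17.8
tcp_pos: [0.5888, -0.2317, 0.1383]
orientation: [180.0, -0.0, 117.7]
contact_force: [0.4, -0.6, -3.3]
opening: 0.0105
17.8 [ 0.42613163 -0.6169889  -3.27711204] 0.010455652274376207 [ 0.58875089 -0.23168205  0.13833572] [ 1.79998050e+02 -2.36301525e-03  1.17736370e+02] 0.10337085911326098
```

View pics/s12.png

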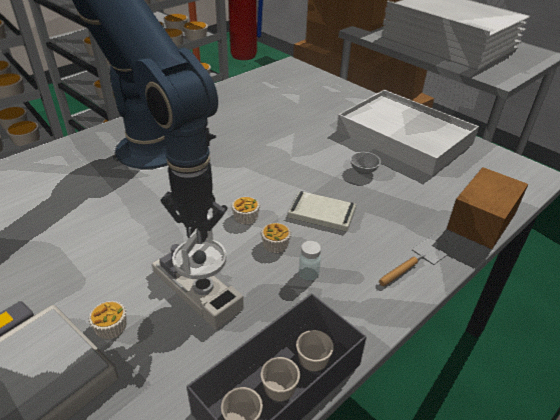

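The picture shows the dish over the sensor at (200,258) with the ball in its middle. The cap is off, and the ramekins, bowl, shaker and rest are where they were. I'm handing it in.

```bash
python3 -c "
from plant import *
print(job_done())"
```

```text
the job is handed in; nothing more can be done
None
```

The job is handed in at about 18 s, with the arm still holding the dish over the sensor.

**What I did:** I slid the cap by its knob to its end stop. Then I lifted the dish by the bar, turned it 90° (27.7° to 117.7°), and held it over the sensor.

**Last checks:**
- **Cap:** after release, the scene camera put the knob about 90 mm from the sensor. It stayed off in later views.
- **Centring:** the last measurement had the dish about 1 mm off the sensor. I then nudged it under 1 mm to correct and did not measure again.
- **Height:** the underside is about 60 mm above the sensor face. The camera fit put the rim at 125 mm against a target of 126 mm.
- **Level and steady:** the tool reads level to within 0.01°, and the fastest joint was at 0.1°/s. I did not measure the dish's own tilt directly.
- **Ball:** it is in the middle of the dish to within 1–2 mm.
- **Other objects:** none looks moved in the last scene picture. I did not measure their positions.

**Failed or disagreed:**
- **First grasp missed:** the first try at the knob closed on nothing, just above it, with no force on the wrist. The cameras showed the fingertips about 28 mm higher than the reported tool position, so I corrected for that in both grasps.
- **Camera views:** the wrist and scene cameras differed by 1–2 mm on positions.

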